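Refit the cover of the water filter

TASK

The cartridge of the water filter on the worktop has just been changed: first push the round cartridge cap down until it is fully home. Then turn the wing of the quarter-turn fastener on the metal cover until it lines up with the two raised index bars on the cover (its blade then faces the slot in the frame), press the cover down flat against the frame's gasket and keep holding it there: finish with the gripper still pressing the cover down, and leave the things standing round about as they are.

Things in the scene. Friction and masses are not known exactly. Their poses are not given: they have to be found in the camera images.
- unit: Low white water filter unit, 150 x 300 x 70 mm (x, y, z), fixed to the worktop. Origin at the centre of its underside, y along its long side, z up. Flat deck 70 mm above the worktop. Cover with fastener on the -y half, cartridge on the +y half; two short hose stubs stick out 30 mm at the +x side. All parts below belong to it.
- cartridge (a joint): How far the cartridge is pushed in (m): 0 = fully proud, 0.014 = fully home on a hard stop. Straight down; it stays where it is left; pushing it takes about 6 N, at the stop the force rises.
- cartridge_top (a point): Centre of the flat top of the round white ribbed cartridge cap, diameter 58 mm, at x 0, y +92 mm of the unit. It stands 20 mm above the deck when fully proud and 6 mm above it when home; at the start it lacks 8 to 14 mm.
- fastener (a joint): Fastener angle (rad), counter-clockwise from above positive, range +-1.6. 0 = wing and the blade under the cover lie along the unit's y axis, in line with index bars and slot. Starts at 0.7 to 1.45. Friction 0.04 N m; stays where left. Over 0.12 out of line, the blade lands beside the slot and stops the cover after 1.5 mm. In the slot it cannot turn.
- fastener_wing (a point): Centre of the top face of the fastener's black wing, on its turning axis (x 0, y -60 mm of the unit). The wing is an upright bar 50 mm long (its y axis), 12 mm thick (its x axis); its top is 27 mm above the cover's top face, its straight sides run down to 4 mm above it, where a round hub 28 mm across joins it to the cover.
- cover (a joint): How far the cover is pressed down (m): 0 = sprung up, 8 mm off the gasket (starts so), 0.008 = flat on the gasket, a hard stop. It moves only straight up and down, wherever pressed. Springs lift it when let go; it starts to give at about 2 N and lies flat at about 8 N. The wing moves with it.
- cover_top (a point): Centre of the cover's top face, on the fastener's axis: 86 mm above the worktop when up, 78 mm when flat. Metal plate 122 x 158 x 5 mm (unit's x, y). Index bars on it: 24 x 5 mm, 2 mm high, along the unit's y axis, 40 to 64 mm either side of the axis; round the axis a steel ring 38 mm across, 1.5 mm high.
- spice_jar: Bystander: spice jar with dark cap, 41 mm across, 105 mm tall, off the unit's cartridge end. Origin under its centre, as for all bystanders.
- salt: Bystander: white salt shaker, 48 mm across, 60 mm tall, off the unit's cartridge end.
- timer: Bystander: round kitchen timer, 60 mm across, 42 mm tall, off the unit's cover end.
- mug: Bystander: brown mug, 80 x 112 mm with its handle, 98 mm tall, off the unit's cover end.
- mug_c: Bystander: white mug, 80 x 112 mm with its handle, 98 mm tall, at the right of the worktop.
- lemon: Bystander: lemon, 71 x 53 x 51 mm, at the right of the worktop.
- teaspoon: Bystander: teaspoon, 132 x 28 x 11 mm, at the right of the worktop.

How it is judged:
By the outcome, as a careful person would: the job done as asked, in the order asked, and still so for the second after the job is handed in, while the arm keeps its last pose, push and grip.
It also fails if it takes over 45 s, if anything falls off the work surface, if the arm or the gripper's body presses on something with over 40 N, if the wrist force passes 120 N, or if a joint passes its speed limit or range.

ROBOT

A 6-joint arm with a two-finger parallel gripper is mounted at the origin on a cart in front of the work surface, level with it; the furniture and walls round the work are solid. World frame = base frame: x ahead of the robot, y to its left, z up, the work surface at z = 0. Lengths are in m, angles in rad, forces in N, time in s.
With the tool pointing down it reaches from about 0.275 to 0.725 m from the base axis. Payload 15.9 kg.
Tool frame: the origin (TCP) lies midway between the tips of the shut fingers; the grasp point (between the pads) lies 19 mm behind it; z points along the fingers, y is the line along which they close (so a half turn about z gives the same grasp; the last joint's range is limited). The gripper opens to 85 mm and grips with 20 to 120 N. Pads are 22 mm wide; open, the fingers measure 114 mm over their backs; the gripper's body (76 mm by 85 mm) begins 54 mm behind the grasp point. The pads swing forward as they close: fully open they stand 13 mm farther back than shut.
Start: joints at [1.248, 0.213, -0.034, 1.323, 0, 1.571], TCP at [0.159, 0.474, 0.231] pointing down, gripper open.
Joint ranges: [-2.98, 2.98], [-0.74, 1.72], [-1.14, 1.35], [-2.1, 2.04], [-1.57, 1.44], [-3.14, 3.14]. Speed limits (rad/s): [1.89, 1.89, 2.39, 2.57, 3.14, 3.14].

INTERFACE

Orientations are given as a unit quaternion [x, y, z, w].
In Python, from workcell import monitor, cams, bot gives the robot as it stands.
- The arm moves only by the tool apply_moves, never from a script. Its argument "rows" is a list of rows, each an object with "offset": the shift along the world's x, y, z in cm, a list of three; "twist": the turn about the world's z in rad. A call has exactly 8 rows; each row is the pose to reach, as a shift and turn from the pose commanded when the call began; what a row does not reach only later rows make up. A row lasts 1/8 s, in which the tool goes at most 62.5 mm and 10.7 degrees, less where a joint would pass 70% of its speed; a pose out of reach is approached as far as the arm can. A call with a gripper value outside its range is refused whole. "claw" is the opening in per cent of the stroke, from 0 (shut) to 100 (fully open), set as the call begins (left out, the last holds). The fingers move at their own pace and stop on an object; "newtons" is the grip in N (left out, the last holds). Time passes only in rows, so rows that repeat a pose let the fingers close, or fill a call up. It gives the time, the measured TCP pose, the force, the opening and the grip force at its end, in the units of the state.
- monitor.sense(): the state, without advancing time (a new reading comes with each control period).
- cams.capture(name): name is "scene" or "top"; returns (picture, depth): 420x560x3 uint8, red, green, blue; 420x560 float32, m along the optical axis (not along the pixel's ray), 0 where there is no reading.
- cams.camera_params(name): a dict with "mtx" (3x3 intrinsics, pixels), "world_to_cam" (4x4, takes a point from world to camera coordinates). Camera axes: x right, y up, looking along -z (the intrinsics and any distortion apply to the point x, -y, -z); pixel columns grow to the right and rows downward; lengths in m; the calibration is good to about 2 mm. A picture is of the moment at which its call begins. camera_params takes no time and is no camera call.
- bot.job_done(): hands the job in; it is judged then, once.
The state is a dict: "time": time; "joint_positions": joint angles; "qvel": joint speeds; "joint_torque": joint torques, N m; "position": TCP position; "tool_rot": TCP orientation; "contact_force": force on the tool from outside, world axes, zero at the start; "torque": the same for the moment, N m; "grip_width": opening from 0.0 (shut) to 1.0 (fully open); "grasp_force": force on a finger pad.
Only numpy, scipy, OpenCV 4.12 (cv2) and the standard library are available. Lean on these libraries where they do the work, as an engineer would, in place of code of your own. Each camera call takes 0.05 s, during which the arm holds its last target. There are 200 camera calls.

## Working session

There is one attempt and no reset: what is moved stays moved. The work goes in short steps, Python scripts to look and compute and a tool call to move; the robot and the scene stay as the last step left them, time stands still between calls to the robot, and variables do not carry over. Pictures are saved under pics/ and viewed, at most 10 in all, crops included, and the job is handed in when it is done.

Besides the shell and the picture viewer there is one more tool, called after "Emit:" as name(argument=value, ...), one argument or row to a line, values as JSON. apply_moves: Moves the arm, as the interface text tells. Its arguments: {"type":"object","properties":{"rows":{"type":"array"},"claw":{"type":"number"},"newtons":{"type":"number"}},"required":["rows"]}

```bash
mkdir -p pics; cat > h.py <<'E'
import numpy as np,cv2
from workcell import monitor,cams,bot
def ray(name,u,v):
    p=cams.camera_params(name);K=np.array(p["mtx"]);T=np.linalg.inv(np.array(p["world_to_cam"]))
    d=np.linalg.inv(K)@[u,v,1];d=np.array([d[0],-d[1],-d[2]])
    return T[:3,3],T[:3,:3]@d
def onplane(name,u,v,z):
    o,d=ray(name,u,v);return o+d*(z-o[2])/d[2]
def cloud(name,dep):
    p=cams.camera_params(name);K=np.array(p["mtx"]);T=np.linalg.inv(np.array(p["world_to_cam"]))
    v,u=np.mgrid[:420,:560]
    d=np.stack([u,v,np.ones_like(u)],-1)@np.linalg.inv(K).T*dep[...,None]
    d=d*[1,-1,-1]
    return d@T[:3,:3].T+T[:3,3]
def save(name,im):cv2.imwrite("pics/"+name,im[...,::-1])
E
python3 - <<'E'
from h import *
s=monitor.sense();print(s)
for n in("scene","top"):
    im,d=cams.capture(n);save(n+"0.png",im);np.savez(n+"0.npz",im=im,d=d)
    print(cams.camera_params(n))
E
```

```text
{'time': 0.0, 'joint_positions': array([ 1.24799946e+00,  2.13375319e-01, -3.50608971e-02,  1.32351844e+00,
        1.34330573e-05,  1.57080387e+00]), 'qvel': array([ 0.00097619,  0.00019338,  0.00064556,  0.00071005,  0.00080247,
       -0.00020687]), 'joint_torque': array([-4.29142834e-03, -6.86173940e+01,  4.87111330e+01,  1.76502537e-02,
       -3.25986375e-04, -7.13771783e-05]), 'position': array([0.15849473, 0.47384438, 0.23080588]), 'tool_rot': array([ 1.60702323e-01,  9.87002750e-01, -5.70557324e-04, -9.96978388e-05]), 'contact_force': array([ 0.10288052, -0.05316863, -0.82491119]), 'torque': array([ 0.0252361 ,  0.03912187, -0.01542062]), 'grasp_force': 0.0, 'grip_width': 0.9981794632004648}
{'mtx': array([[521.74295409,   0.        , 278.08047978],
       [  0.        , 521.74295409, 208.86126425],
       [  0.        ,   0.        ,   1.        ]]), 'world_to_cam': array([[ 0.61273957, -0.79011759, -0.01626057, -0.36684154],
       [ 0.46526253,  0.34402844,  0.81558274, -0.32681215],
       [-0.63881217, -0.50730526,  0.57841195, -1.3419707 ],
       [ 0.        ,  0.        ,  0.        ,  1.        ]])}
{'mtx': array([[427.0385901 ,   0.        , 274.78759524],
       [  0.        , 427.0385901 , 210.66025548],
       [  0.        ,   0.        ,   1.        ]]), 'world_to_cam': array([[-0.00793677, -0.99996566,  0.00238567, -0.02957262],
       [ 0.98737321, -0.00745931,  0.15823556, -0.54648632],
       [-0.15821233,  0.00361143,  0.98739851, -1.28861232],
       [ 0.        ,  0.        ,  0.        ,  1.        ]])}
```

View pics/top0.png

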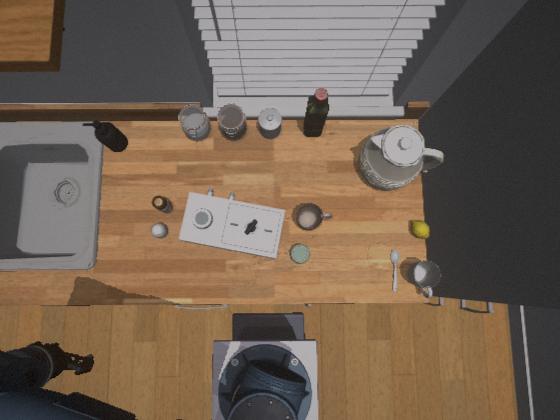

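View pics/scene0.png

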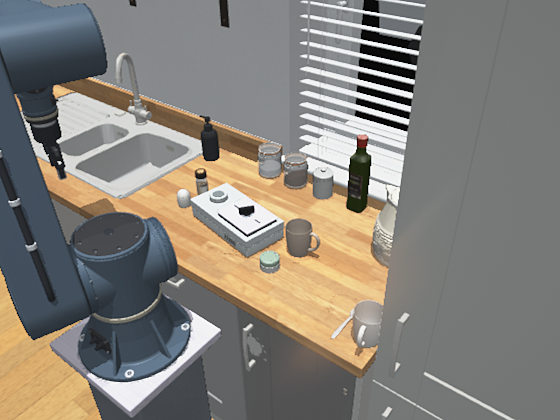

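The top view shows the unit at about (232,225), the cap at (203,217), the black wing at (251,227) and the index bars at (234,224) and (268,231). The scene view shows the jar and salt off the cap end, and the brown mug and timer off the cover end.

```bash
python3 - <<'E'
from h import *
z=np.load("top0.npz");im,d=z["im"],z["d"]
P=cloud("top",d)
g=im.max(2).astype(int)
sub=np.zeros((420,560),bool);sub[185:262,175:290]=1
# deck/cover points by height
m=sub&(P[...,2]>.062)&(P[...,2]<.115)
n,l,st,c=cv2.connectedComponentsWithStats(m.astype(np.uint8));
for i in range(1,n):
    if st[i,4]>30: print(i,st[i],c[i])
i=1+np.argmax(st[1:,4]);q=P[l==i]
r=cv2.minAreaRect((q[:,:2]*1000).astype(np.float32));print("rect",r)
wing=sub&(g<60)&(P[...,2]>.06)
n,l,st,c=cv2.connectedComponentsWithStats(wing.astype(np.uint8))
for i in range(1,n):
    if st[i,4]>4:
        vu=np.argwhere(l==i);q=np.array([onplane("top",u,v,.113) for v,u in vu])
        w,V=np.linalg.eigh(np.cov(q[:,:2].T))
        print(st[i],c[i],q.mean(0),np.sqrt(w),np.degrees(np.arctan2(V[1,1],V[0,1])),np.median(P[l==i],0))
for u,v in((203,217),(240,240),(190,235),(251,227),(255,220)): print(u,v,P[v,u])
save("crop.png",cv2.resize(im[180:265,150:320],None,fx=4.7,fy=4.7,interpolation=cv2.INTER_CUBIC))
E
```

```text
1 [ 178  192  107   66 4798] [231.64631096 224.50250104]
rect ((501.70660400390625, 98.53282165527344), (300.4866027832031, 150.80328369140625), 78.6733627319336)
[246 222  11  12  23] [251.34782609 228.34782609] [0.4830708  0.03564953 0.113     ] [0.00180718 0.01242027] 141.02903205114995 [0.48371273 0.03675005 0.10654721]
[246 224   6   8  16] [248.6875 226.5625] [0.48839914 0.04347139 0.113     ] [0.00182582 0.00749304] 146.8498474591871 [0.4896412  0.0431706  0.11301585]
203 217 [0.52175035 0.18262037 0.08594701]
240 240 [0.45187417 0.07121274 0.08208951]
190 235 [0.46959505 0.22412431 0.06725936]
251 227 [0.48692376 0.03662853 0.11402928]
255 220 [0.50749467 0.02486048 0.11451846]
```

View pics/crop.png

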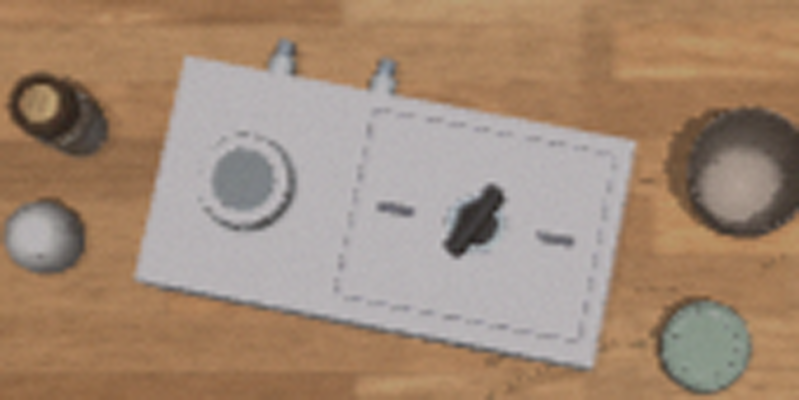

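The crop shows the cap centred near (247,180), the bars near (395,209) and (556,239), and the wing running from (455,250) to (492,190). That puts the wing about 70° counter-clockwise of the bars.

```bash
python3 - <<'E'
from h import *
f=lambda cx,cy:((cx+.5)/4.7-.5+150,(cy+.5)/4.7-.5+180)
b1=onplane("top",*f(395,209),.088);b2=onplane("top",*f(556,239),.088)
print("bars",b1,b2,(b1+b2)/2,np.degrees(np.arctan2(*(b1-b2)[[1,0]])))
w1=onplane("top",*f(455,250),.113);w2=onplane("top",*f(492,190),.113)
print("wing",(w1+w2)/2,np.degrees(np.arctan2(*(w1-w2)[[1,0]])),np.linalg.norm(w1-w2))
print("cap",onplane("top",*f(243,180),.086))
z=np.load("top0.npz");P=cloud("top",z["d"]);im=z["im"]
for n,(a,b,c,e) in dict(cap=(200,206,214,220),deck=(190,200,232,240),cover=(228,245,234,243)).items(): print(n,np.median(P[c:e,a:b,2]))
# scene view check of wing
z=np.load("scene0.npz");im,d=z["im"],z["d"];P=cloud("scene",d)
m=(im.max(2)<60)&(P[...,2]>.098)&(P[...,2]<.118)&(abs(P[...,0]-.49)<.05)&(abs(P[...,1]-.04)<.05)
q=P[m];print(len(q),q.mean(0) if len(q) else 0);V=np.linalg.eigh(np.cov(q[:,:2].T))[1];print(np.degrees(np.arctan2(V[1,1],V[0,1])))
m=(P[...,2]>.078)&(P[...,2]<.092)&(np.hypot(P[...,0]-.52,P[...,1]-.187)<.04)
print("capscene",P[m].mean(0),np.median(P[m],0))
E
```

```text
bars [0.49931791 0.09002392 0.088     ] [ 0.47929129 -0.01257385  0.088     ] [0.4893046  0.03872504 0.088     ] 78.95499967125342
wing [0.48883857 0.03856222 0.113     ] 148.44456221311333 0.04409432926901483
cap [0.5190313  0.18764848 0.086     ]
cap 0.08721842640256094
deck 0.07059832977451874
cover 0.08640233409603315
80 [0.48542444 0.03546004 0.10703422]
145.66361877337263
capscene [0.51583041 0.18126124 0.08690577] [0.51526629 0.18001798 0.08748094]
```

Emit:
apply_moves(
  rows=[
    {"offset": [4.5,-3.5,0],"twist": 0},
    {"offset": [9,-7,0],"twist": 0},
    {"offset": [13.5,-10.5,0],"twist": 0},
    {"offset": [18,-14,0],"twist": 0},
    {"offset": [22.5,-17.5,0],"twist": 0},
    {"offset": [27,-21,0],"twist": 0},
    {"offset": [31.5,-25,0],"twist": 0},
    {"offset": [36,-28.6,0],"twist": 0},
  ],
  claw=0,
  newtons=40,
)

```text
time: 1.1
position: [0.5198, 0.1865, 0.2311]
tool_rot: [0.161, 0.987, -0.0, -0.0]
contact_force: [0.7, 0.7, 0.2]
grip_width: 0.003
grasp_force: 0.0
```

Emit:
apply_moves(
  rows=[
    {"offset": [0,0.1,-3],"twist": 0},
    {"offset": [0,0.1,-6],"twist": 0},
    {"offset": [0,0.1,-9],"twist": 0},
    {"offset": [0,0.1,-12],"twist": 0},
    {"offset": [0,0.1,-13.6],"twist": 0},
    {"offset": [0,0.1,-14.2],"twist": 0},
    {"offset": [0,0.1,-14.7],"twist": 0},
    {"offset": [0,0.1,-15],"twist": 0},
  ],
)

```text
time: 2.1
position: [0.519, 0.1893, 0.082]
tool_rot: [0.161, 0.987, 0.0, 0.0]
contact_force: [-2.2, -0.8, 5.2]
grip_width: 0.001
grasp_force: 2.7
```

Emit:
apply_moves(
  rows=[
    {"offset": [0,0,-0.1],"twist": 0},
    {"offset": [0,0,-0.2],"twist": 0},
    {"offset": [0,0,-0.3],"twist": 0},
    {"offset": [0,0,-0.4],"twist": 0},
    {"offset": [0,0,-0.5],"twist": 0},
    {"offset": [0,0,-0.55],"twist": 0},
    {"offset": [0,0,-0.55],"twist": 0},
    {"offset": [0,0,-0.55],"twist": 0},
  ],
)

```text
time: 3.1
position: [0.519, 0.1893, 0.0764]
tool_rot: [0.161, 0.987, 0.0, 0.0]
contact_force: [-1.3, -0.3, 5.3]
grip_width: -0.003
grasp_force: 2.5
```

Not at the stop yet; I push on in small steps.

Emit:
apply_moves(
  rows=[
    {"offset": [0,0,-0.04],"twist": 0},
    {"offset": [0,0,-0.08],"twist": 0},
    {"offset": [0,0,-0.1],"twist": 0},
    {"offset": [0,0,-0.12],"twist": 0},
    {"offset": [0,0,-0.14],"twist": 0},
    {"offset": [0,0,-0.16],"twist": 0},
    {"offset": [0,0,-0.16],"twist": 0},
    {"offset": [0,0,-0.16],"twist": 0},
  ],
)

```text
time: 4.1
position: [0.5191, 0.1894, 0.0759]
tool_rot: [0.161, 0.987, 0.0, 0.001]
contact_force: [-9.2, -3.1, 23.9]
grip_width: -0.001
grasp_force: 11.7
```

The force rose to 24 N at 75.9 mm, so the cap is home. Next I lift and move over the wing.

Emit:
apply_moves(
  rows=[
    {"offset": [0,0,4],"twist": 0},
    {"offset": [0,0,8],"twist": 0},
    {"offset": [-0.5,-3,10],"twist": -0.1},
    {"offset": [-1.5,-7,10],"twist": -0.2},
    {"offset": [-2.5,-11,10],"twist": -0.23},
    {"offset": [-3,-15.1,10],"twist": -0.23},
    {"offset": [-3,-15.1,10],"twist": -0.23},
    {"offset": [-3,-15.1,10],"twist": -0.23},
  ],
  claw=55,
)

```text
time: 5.1
position: [0.4889, 0.0384, 0.1744]
tool_rot: [0.273, 0.962, 0.0, 0.0]
contact_force: [-0.3, 0.4, 0.2]
grip_width: 0.548
grasp_force: 0.0
```

```bash
python3 - <<'E'
from h import *
s=monitor.sense();print(s["position"],s["tool_rot"],s["grip_width"],s["contact_force"])
for n in("top","scene"):
    im,d=cams.capture(n);P=cloud(n,d)
    m=(P[...,2]>.07)&(P[...,2]<.08)&(np.hypot(P[...,0]-.52,P[...,1]-.187)<.018)
    print(n,m.sum(),np.median(P[m],0))
    save(n+"1.png",cv2.resize(im[150:270,180:340],None,fx=5,fy=5,interpolation=cv2.INTER_CUBIC))
E
```

```text
[0.48886775 0.03841957 0.17443367] [2.73078577e-01 9.61991686e-01 1.98231012e-04 2.19325464e-04] 0.5477535116676328 [-0.25934301  0.41395208  0.192664  ]
top 0 [nan nan nan]
scene 37 [0.52007427 0.18720067 0.07806416]
  return _methods._mean(a, axis=axis, dtype=dtype,
  ret = um.true_divide(
```

View pics/scene1.png

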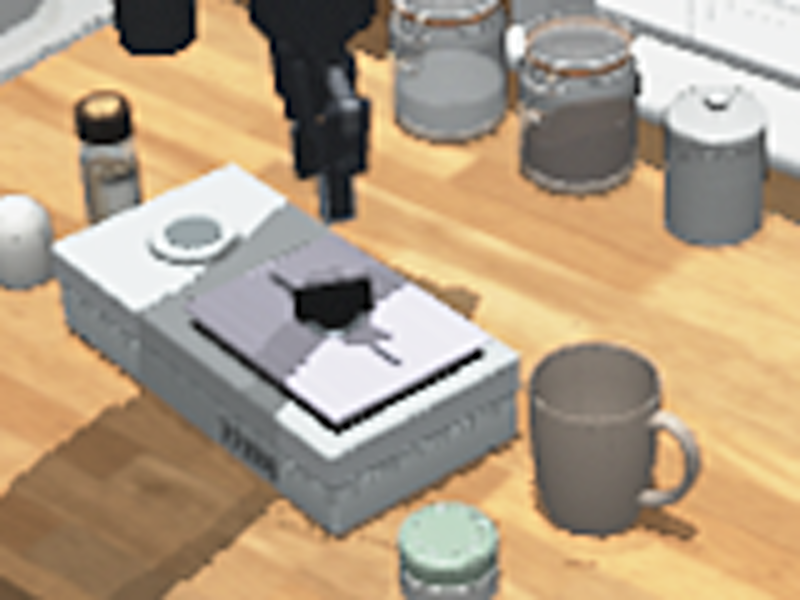

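The cap at (193,235) is low and the gripper at (338,200) stands above the wing at (335,295). I descend and grip.

Emit:
apply_moves(
  rows=[
    {"offset": [0,0,-2],"twist": 0},
    {"offset": [0,0,-4],"twist": 0},
    {"offset": [0,0,-5.5],"twist": 0},
    {"offset": [0,0,-6.5],"twist": 0},
    {"offset": [0,0,-7.3],"twist": 0},
    {"offset": [0,0,-7.9],"twist": 0},
    {"offset": [0,0,-7.9],"twist": 0},
    {"offset": [0,0,-7.9],"twist": 0},
  ],
)

```text
time: 6.2
position: [0.4888, 0.0382, 0.0955]
tool_rot: [0.273, 0.962, 0.0, 0.0]
contact_force: [-0.8, 0.3, -0.3]
grip_width: 0.548
grasp_force: 0.0
```

Emit:
apply_moves(
  rows=[
    {"offset": [0,0,0],"twist": 0},
    {"offset": [0,0,0],"twist": 0},
    {"offset": [0,0,0],"twist": 0},
    {"offset": [0,0,0],"twist": 0},
    {"offset": [0,0,0],"twist": 0},
    {"offset": [0,0,0],"twist": 0},
    {"offset": [0,0,0],"twist": 0},
    {"offset": [0,0,0],"twist": 0},
  ],
  claw=0,
  newtons=40,
)

```text
time: 7.2
position: [0.4888, 0.0383, 0.0953]
tool_rot: [0.273, 0.962, 0.0, 0.0]
contact_force: [2.2, 3.9, 1.9]
grip_width: 0.128
grasp_force: 45.0
```

Emit:
apply_moves(
  rows=[
    {"offset": [0,0,0],"twist": -0.13},
    {"offset": [0,0,0],"twist": -0.26},
    {"offset": [0,0,0],"twist": -0.39},
    {"offset": [0,0,0],"twist": -0.52},
    {"offset": [0,0,0],"twist": -0.65},
    {"offset": [0,0,0],"twist": -0.78},
    {"offset": [0,0,0],"twist": -0.91},
    {"offset": [0,0,0],"twist": -1.04},
  ],
)

```text
time: 8.2
position: [0.4895, 0.0387, 0.0956]
tool_rot: [0.716, 0.698, 0.001, 0.0]
contact_force: [7.0, 7.3, 0.8]
grip_width: 0.128
grasp_force: 44.8
```

Emit:
apply_moves(
  rows=[
    {"offset": [0,0,0],"twist": -0.1},
    {"offset": [0,0,0],"twist": -0.173},
    {"offset": [0,0,0],"twist": -0.173},
    {"offset": [0,0,0],"twist": -0.173},
    {"offset": [0,0,0],"twist": -0.173},
    {"offset": [0,0,0],"twist": -0.173},
    {"offset": [0,0,0],"twist": -0.173},
    {"offset": [0,0,0],"twist": -0.173},
  ],
)

```text
time: 9.2
position: [0.4897, 0.0386, 0.0956]
tool_rot: [0.773, 0.635, 0.001, 0.0]
contact_force: [7.0, 8.7, 0.4]
grip_width: 0.126
grasp_force: 44.7
```

```bash
python3 - <<'E'
from h import *
s=monitor.sense();q=s["tool_rot"];print(s["position"],q,s["contact_force"],s["torque"],s["grip_width"],np.degrees(2*np.arctan2(q[1],q[0]))-90)
im,d=cams.capture("scene")
save("scene2.png",cv2.resize(im[150:270,180:340],None,fx=5,fy=5,interpolation=cv2.INTER_CUBIC))
E
```

```text
[0.489668   0.03864564 0.09555149] [7.72506531e-01 6.35005840e-01 1.08911482e-03 2.37407222e-04] [7.04198972 8.73330806 0.40988935] [ 1.44801563 -1.39647401  0.00443892] 0.12564827088611524 -11.159106258395028
```

View pics/scene2.png

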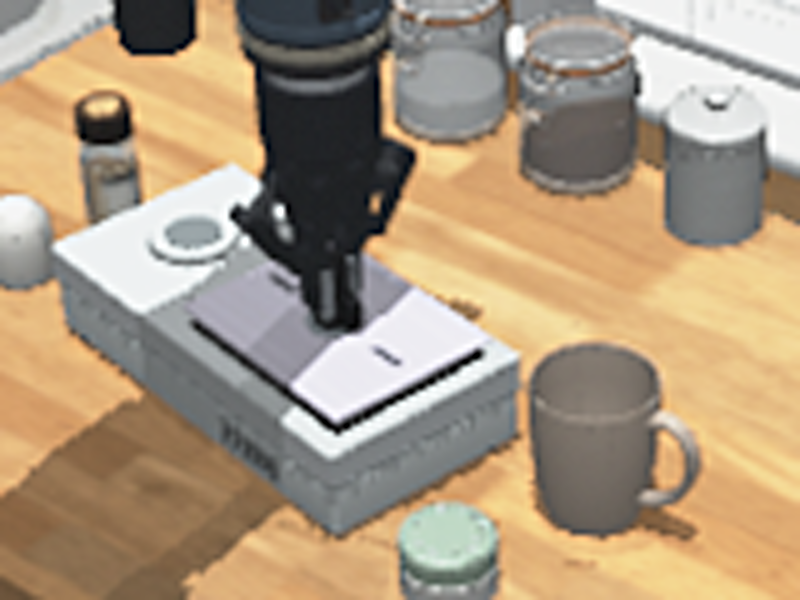

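The wing lies in line with the bars at (283,283) and (387,355). Now I press down, keeping the grip.

Emit:
apply_moves(
  rows=[
    {"offset": [0.05,0.05,-0.1],"twist": 0},
    {"offset": [0.05,0.05,-0.2],"twist": 0},
    {"offset": [0.05,0.05,-0.3],"twist": 0},
    {"offset": [0.05,0.05,-0.4],"twist": 0},
    {"offset": [0.05,0.05,-0.5],"twist": 0},
    {"offset": [0.05,0.05,-0.6],"twist": 0},
    {"offset": [0.05,0.05,-0.7],"twist": 0},
    {"offset": [0.05,0.05,-0.7],"twist": 0},
  ],
  newtons=60,
)

```text
time: 10.25
position: [0.4897, 0.0387, 0.0886]
tool_rot: [0.773, 0.635, 0.001, 0.0]
contact_force: [3.2, 4.4, 6.8]
grip_width: 0.12
grasp_force: 65.2
```

Emit:
apply_moves(
  rows=[
    {"offset": [0,0,-0.05],"twist": 0},
    {"offset": [0,0,-0.1],"twist": 0},
    {"offset": [0,0,-0.13],"twist": 0},
    {"offset": [0,0,-0.16],"twist": 0},
    {"offset": [0,0,-0.18],"twist": 0},
    {"offset": [0,0,-0.18],"twist": 0},
    {"offset": [0,0,-0.18],"twist": 0},
    {"offset": [0,0,-0.18],"twist": 0},
  ],
)

```text
time: 11.25
position: [0.4898, 0.0388, 0.0874]
tool_rot: [0.773, 0.635, 0.001, 0.001]
contact_force: [-0.3, 3.3, 18.1]
grip_width: 0.124
grasp_force: 66.9
```

```bash
python3 - <<'E'
from h import *
c=np.array([.489,.0387]);ey=np.array([.194,.981]);ex=np.array([.981,-.194])
z=np.load("scene0.npz")
for k in(0,1):
    im,d=(z["im"],z["d"]) if k==0 else cams.capture("scene")
    P=cloud("scene",d);r=P[...,:2]-c;a=r@ex;b=r@ey
    m=(abs(a)<.05)&(b<-.035)&(b>-.07)&(abs(P[...,2]-.08)<.02)
    mc=(np.hypot(P[...,0]-.52,P[...,1]-.187)<.015)&(abs(P[...,2]-.08)<.02)
    print(m.sum(),np.median(P[m][:,2]),"cap",np.median(P[mc][:,2]))
save("scene3.png",cv2.resize(im[150:270,180:340],None,fx=5,fy=5,interpolation=cv2.INTER_CUBIC))
print(monitor.sense()["contact_force"])
E
```

```text
229 0.08812181260454344 cap 0.09018067177833355
229 0.08000087025549807 cap 0.0782237841254545
[-0.62756161  2.69864112 16.93125567]
```

View pics/scene3.png

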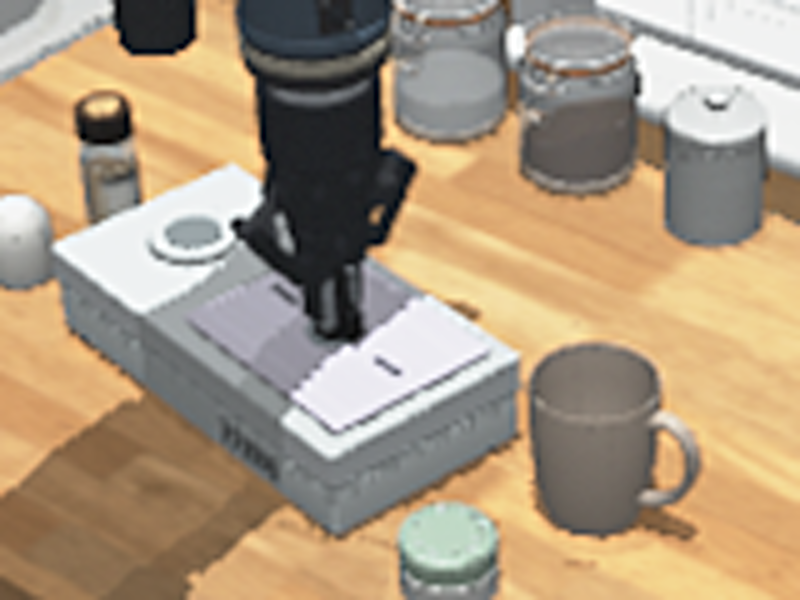

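The cover dropped 8.1 mm and lies flat: its dark edge gap at (340,430) is gone. The cap is home, and the bystanders are where they were. I hand in while pressing with about 17 N.

```bash
python3 -c "
from h import *
print(bot.job_done())"
```

```text
the job is handed in; nothing more can be done
None
```

The job is handed in: the cap is fully home, the wing is lined up with the index bars, and the gripper is still pressing the cover flat on the gasket with about 17 N; the nearby bystanders look unmoved.

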